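# Shingle coated glass plates in a drain tray

## Task

Lay the three coated glass plates in the steel drain tray as an overlapping, shingled row: the copper one first, its end nearer the robot propped on the round rod, then the black, then the white, each with its low end (away from the robot) on the tray floor at its own cross rib, first the rib nearest the rod, and its other end up on the plate before. Before letting go of each, nudge it along the floor until it presses lightly against its rib, and leave it touching there; do not shove or drop it. Keep the plates straight along the tray near its centre line, and leave everything else where it is.

Things in the scene. Friction and masses are not known exactly. Their poses are not given: they have to be found in the camera images.
- tray: Steel drain tray, fixed to the bench, 256 (x) x 146 (y) x 24 mm high; origin at the centre of its underside, x along its length, pointing roughly towards the robot (yaw within 0.25 rad of a half turn). Floor and walls are 3 mm thick. A strip with three blue cross ribs and a blue rod stand on the floor on its centre line.
- ribs: Frame of the blue rib strip (same frame as the tray; does not tell where the strip sits). Its three ribs: 5 mm high, 5 mm thick, 50 mm wide, on the floor, +x faces nominally at x = -12 (copper), -54 (black), -96 mm (white), 42 mm apart. The strip as a whole sits up to 6 mm off either way along x, stiffly: find it by look or touch. Each rib is felt as a firm stop.
- rod (a point): Middle of the axis of the blue round rod across the tray, 12 mm in diameter, 50 mm wide, 10.3 mm above the tray floor, at x = 65.5 mm in the tray, fixed; the copper plate leans on it. A plate rightly laid has its low (-x) edge on the floor touching the +x face of its rib and rises towards +x at 11 to 13 degrees, its centre 54 mm beyond that face and 15 mm above the floor.
- copper_centre (a point): Centre of the copper-coated glass plate, 110 (x) x 60 (y) x 8 mm (z), 0.09 to 0.18 kg; x along its length, y across its width. At first it lies level, centred on a blue block 70 x 36 x 14 mm (narrower than the plate, fixed to the bench, same yaw), so its centre is 18 mm above the bench. Both faces alike; either end may be the low one.
- plate_copper: The same copper plate; origin at the centre of its underside.
- black_centre (a point): Centre of the black-coated glass plate, 110 (x) x 60 (y) x 8 mm (z), 0.09 to 0.18 kg; x along its length, y across its width. At first it lies level, centred on a blue block 70 x 36 x 14 mm (narrower than the plate, fixed to the bench, same yaw), so its centre is 18 mm above the bench. Both faces alike; either end may be the low one.
- plate_black: The same black plate; origin at the centre of its underside.
- white_centre (a point): Centre of the white-coated glass plate, 110 (x) x 60 (y) x 8 mm (z), 0.09 to 0.18 kg; x along its length, y across its width. At first it lies level, centred on a blue block 70 x 36 x 14 mm (narrower than the plate, fixed to the bench, same yaw), so its centre is 18 mm above the bench. Both faces alike; either end may be the low one.
- plate_white: The same white plate; origin at the centre of its underside.
- jar: Bystander, leave alone: amber glass jar, 60 mm across, 85 mm tall; origin at the centre of its underside.
- beaker: Bystander, leave alone: glass beaker, 70 mm across, 90 mm tall; origin at the centre of its underside.
- wash_bottle: Bystander, leave alone: white bottle with red cap, 68 mm across, 170 mm tall; origin at the centre of its underside.
- dish: Bystander, leave alone: shallow glass dish, 90 mm across, 18 mm tall; origin at the centre of its underside.
- wafer_box: Bystander, leave alone: flat orange box, 100 x 100 x 35 mm; origin at the centre of its underside.
- timer: Bystander, leave alone: black hand timer, 62 x 66 x 22 mm; origin at the centre of its underside.
- tweezers: Bystander, leave alone: steel tweezers with black butt, 135 mm long, 8 mm high; origin at the centre of its underside.
There are look-alikes about, which are no part of the job. What is shaped like the plate_black but yellow is not meant.

How it is judged:
By the outcome, as a careful person would: the job done as asked, in the order asked, and still so for the second after the job is handed in, with the robot touching nothing.
It also fails if it takes over 72 s, if anything falls off the work surface, if the arm or the gripper's body presses on something with over 40 N, if the wrist force passes 120 N, or if a joint passes its speed limit or range.

## Robot

A 6-joint arm with a two-finger parallel gripper is mounted at the origin on the work surface. World frame = base frame: x ahead of the robot, y to its left, z up, the work surface at z = 0. Lengths are in m, angles in degrees, forces in N, time in s.
With the tool pointing down it reaches from about 0.425 to 0.95 m from the base axis. Payload 14.7 kg.
Tool frame: the origin (TCP) lies midway between the tips of the shut fingers; the grasp point (between the pads) lies 19 mm behind it; z points along the fingers, y is the direction in which the jaws open and shut (so a half turn about z gives the same grasp; the last joint's range is limited). The gripper opens to 85 mm and grips with 20 to 120 N. Pads are 22 mm wide; open, the fingers measure 114 mm over their backs; the gripper's body (76 mm by 85 mm) begins 54 mm behind the grasp point. The pads swing forward as they close: fully open they stand 13 mm farther back than shut.
Start: joints at [72.846, 27.513, 91.461, -0, 61.026, -2.67], TCP at [0.163, 0.629, 0.231] pointing down, gripper open.
Joint ranges: [-157.49, 157.49], [-46.99, 117.5], [13.45, 153.17], [-89.5, 269.5], [5.16, 153.95], [-167.48, 167.48]. Speed limits (degrees/s): [108.29, 108.29, 136.94, 172.46, 172.46, 172.46].

## Interface

Orientations are given as a 3x3 rotation matrix whose columns are the frame's x, y, z axes.
In Python, from station import bot gives the robot as it stands.
- The arm moves only by the shell command python3 -m crank 'ROWS' [OPENING]. ROWS is JSON, a list that holds one entry, the list of rows, each a list of 4 numbers: the shift along the world's x, y, z in mm, then the turn about the world's z in degrees. In form: [[[dx, dy, dz, roll], ...]]. A call has 1 to 20 rows; each row shifts and turns the commanded pose from where the row before left it; what a row does not reach is not made up. A row lasts 1/10 s, in which the tool goes at most 50 mm and 8.59 degrees, less where a joint would pass 70% of its speed; a pose out of reach is approached as far as the arm can. A call with a gripper value outside its range is refused whole. OPENING is the opening, from 0 (shut) to 1 (fully open), set as the call begins (- or left out, the last holds). The fingers move at their own pace and stop on an object; the grip force is fixed at half the most. Time passes only in rows, so rows that do not move let the fingers close. It gives the time, the measured TCP pose, the force and the opening at its end, in the units of the state.
- bot.get_obs(): the state, without advancing time (a new reading comes with each control period).
- bot.camera(name): name is "scene" or "side" or "wrist"; returns a dict with "pixels" (384x512x3 uint8, red, green, blue), "fov_y" (degrees; the focal length in pixels is half the picture's height over the tangent of half this angle, whatever the lens; pixels are square), "cx", "cy" (the principal point, pixels), "view" (4x4, takes a point from world to camera coordinates); the wrist camera has in their place "tool_from_camera" (4x4, takes a point from camera to tool coordinates, whose origin is the TCP and whose axes are the flange's). Camera axes: x right, y down, z forward; pixel columns grow to the right and rows downward; lengths in m; the calibration is good to about 2 mm. A picture is of the moment at which its call begins: read the wrist's pose just before it. There is no depth.
- bot.sign_off(): hands the job in, once; it reports no verdict.
Trained networks look in the newest picture that a camera, given by its name, has taken for a name from the list of things; names that differ only in an ending like _2 or _b are one class to them, and where a whole thing is asked for, a point or a joint stands for the part that bears it (a point fixed in the world has none). Each returns a list of dicts, best first, with "p" (0 to 1); they miss things now and then, are a little off and sometimes report something else, mostly with a low value. They report only what shows in the picture. A call takes as long as a camera call. They do not tell look-alikes from the thing itself.
- bot.cut_out(camera, thing): "pixels" (384x512 bool, what is visible of it) and "location" ([column, row] in pixels, amid what is visible of it).
- bot.pinpoint(camera, thing): "location" ([column, row] in pixels: a listed point, or the origin of a listed thing).
The state is a dict: "t": time; "qpos": joint angles; "qd": joint speeds; "joint_torque": joint torques, N m; "tcp_pos": TCP position; "ee_rot": TCP orientation; "ft_force": force on the tool from outside, world axes, zero at the start; "moment": the same for the moment, N m; "finger_gap": finger opening in m.
Only numpy, scipy, OpenCV 4.12 (cv2) and the standard library are available. Lean on these libraries where they do the work, as an engineer would, in place of code of your own. Each camera call takes 0.05 s, during which the arm holds its last target.

## Working session

There is one attempt and no reset: what is moved stays moved. The work goes in short steps, Python scripts to look and compute and a shell command to move; the robot and the scene stay as the last step left them, time stands still between calls to the robot, and variables do not carry over. Pictures are saved under pics/ and viewed, and the job is handed in when it is done.

```bash
ls; mkdir -p pics; cat > h.py <<'E'
import numpy as np, cv2
from station import bot
def snap(name,fn):
    o=bot.get_obs(); c=bot.camera(name)
    im=cv2.cvtColor(np.asarray(c["pixels"]),cv2.COLOR_RGB2BGR)
    cv2.imwrite("pics/"+fn,im); return o,c
def cam(o,c):
    f=192/np.tan(np.radians(c["fov_y"])/2)
    if "view" in c: V=np.array(c["view"])
    else:
        T=np.eye(4);T[:3,:3]=o["ee_rot"];T[:3,3]=o["tcp_pos"]
        V=np.linalg.inv(T@np.array(c["tool_from_camera"]))
    return f,c["cx"],c["cy"],V
def ray(K,uv,z):
    f,cx,cy,V=K; W=np.linalg.inv(V)
    d=W[:3,:3]@np.array([(uv[0]-cx)/f,(uv[1]-cy)/f,1]); p=W[:3,3]
    return p+d*(z-p[2])/d[2]
def proj(K,p):
    f,cx,cy,V=K; q=V[:3,:3]@np.asarray(p)+V[:3,3]
    return np.array([f*q[0]/q[2]+cx,f*q[1]/q[2]+cy])
E
python3 - <<'E'
from h import *
for n in("scene","side","wrist"):
    o,c=snap(n,n+"0.png"); print(n,{k:np.round(v,3).tolist() for k,v in c.items() if k!="pixels"})
    K=cam(o,c)
    for t,z in(("copper_centre",.018),("black_centre",.018),("white_centre",.018),("tray",0),("rod",.0133),("ribs",0)):
        for r in bot.pinpoint(n,t)[:3]: print(t,round(r["p"],2),np.round(r["location"],1),np.round(ray(K,r["location"],z)*1000,1))
print(bot.get_obs())
E
```

```text
pics
scene {'fov_y': 50.489, 'cx': 263.34, 'cy': 197.905, 'view': [[-0.209, 0.978, 0.022, 0.067], [0.543, 0.135, -0.829, -0.264], [-0.813, -0.161, -0.559, 1.91], [0.0, 0.0, 0.0, 1.0]]}
copper_centre 0.87 [306. 223.] [615.7 209.3  18. ]
copper_centre 0.26 [202.2 206.2] [ 606.  -159.2   18. ]
black_centre 0.81 [328.5 175.4] [283.  258.4  18. ]
black_centre 0.78 [403.  211.4] [467.5 534.3  18. ]
black_centre 0.64 [319.5 196.7] [445.5 238.1  18. ]
white_centre 0.55 [271.1 206.9] [552.   77.4  18. ]
tray 0.81 [201.7 209.8] [ 603.5 -163.     0. ]
rod 0.89 [206.2 194.3] [ 523.9 -172.4   13.3]
ribs 0.73 [291.5 187.8] [382.1 125.2   0. ]
ribs 0.61 [204.3 201.8] [ 553.8 -170.4    0. ]
side {'fov_y': 56.05, 'cx': 247.581, 'cy': 189.334, 'view': [[-0.992, -0.123, -0.002, 0.533], [-0.088, 0.717, -0.692, 0.032], [0.087, -0.686, -0.722, 1.242], [0.0, 0.0, 0.0, 1.0]]}
copper_centre 0.57 [207.6 222.9] [640.4 199.4  18. ]
black_centre 0.94 [253.5 343.8] [453.1 557.   18. ]
black_centre 0.85 [266.8 240.5] [447.5 244.5  18. ]
black_centre 0.57 [328.9 252.5] [260.9 265.3  18. ]
white_centre 0.93 [247.4 1
[... 508 characters left out ...]
612102e+01, -1.69522427e-04,
        6.10273328e+01, -2.67107200e+00]), 'qd': array([ 0.11384119, -0.0276839 ,  0.02784267, -0.0700463 , -0.1460092 ,
       -0.05813349]), 'joint_torque': array([ 2.05578050e-03, -9.50507784e+01, -4.30656874e+01,  1.55916428e-04,
        1.23662147e-03,  2.41594614e-05]), 'tcp_pos': array([0.16255035, 0.62933099, 0.23130115]), 'ee_rot': array([[-9.68221445e-01,  2.50094449e-01, -5.73784370e-06],
       [ 2.50094449e-01,  9.68221445e-01, -2.73645130e-05],
       [-1.28820948e-06, -2.79299112e-05, -1.00000000e+00]]), 'ft_force': array([0.50714153, 0.83334114, 0.15258806]), 'moment': array([0.0344024 , 0.02206812, 0.02317495]), 'finger_gap': 0.08540130902622874}
```

View pics/scene0.png

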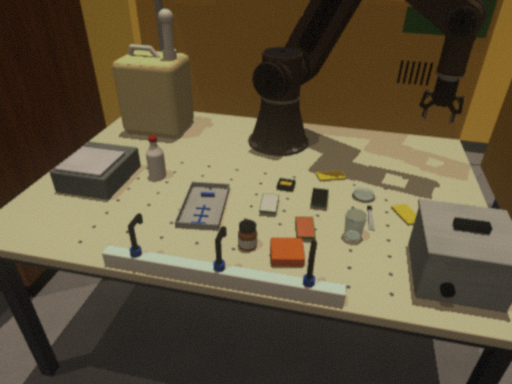

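View pics/side0.png

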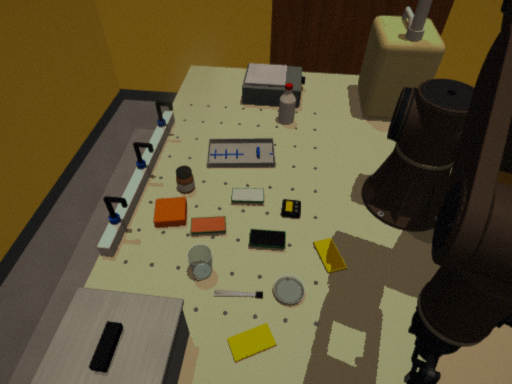

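View pics/wrist0.png

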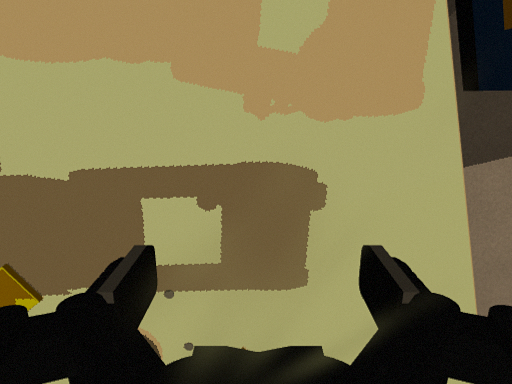

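The scene shows the tray at about (203,205), copper (305,228), black (320,198) and white (270,204). There are yellow look-alikes at (330,176) and (404,214). I'll move over the plates for an accurate wrist view.

```bash
python3 -m crank '[[[20,-30,8,0],[26,-36,8,0],[26,-36,8,0],[26,-36,8,0],[26,-36,8,0],[26,-36,8,0],[26,-36,8,0],[26,-36,8,0],[26,-36,8,0],[26,-36,8,0],[26,-36,8,0],[26,-36,8,0],[20,-30,4,0],[0,0,0,0],[0,0,0,0]]]' 1
python3 - <<'E'
from h import *
o,c=snap("wrist","w1.png");K=cam(o,c);print(o["tcp_pos"],o["t"])
for t,z in(("copper_centre",.018),("black_centre",.018),("white_centre",.018)):
    for r in bot.pinpoint("wrist",t)[:3]: print(t,round(r["p"],2),np.round(r["location"],1),np.round(ray(K,r["location"],z)*1000,1))
E
```

```text
t: 2.55
tcp_pos: [0.4888, 0.1727, 0.3313]
ee_rot: [[-0.968, 0.252, -0.0], [0.252, 0.968, 0.0], [0.0, 0.0, -1.0]]
ft_force: [-0.3, 1.0, -0.1]
finger_gap: 0.0857
[0.48880961 0.17270588 0.3312982 ] 2.55
copper_centre 0.82 [306.7 243.4] [642.3 205.6  18. ]
black_centre 0.7 [295.9 106.5] [450.  233.2  18. ]
black_centre 0.34 [306.4 241.4] [639.2 205.8  18. ]
white_centre 0.79 [190.6 194. ] [528.6  65.1  18. ]
```

View pics/w1.png

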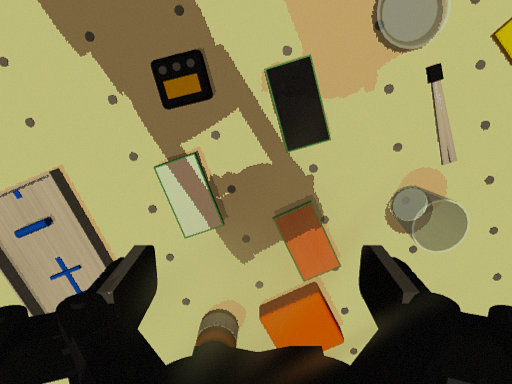

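```bash
cat >> h.py <<'E'
from scipy.optimize import minimize
def fitbox(K,mask,x0,dims,z0,flat=False):
    L,W,H=dims; mask=mask.astype(np.uint8)
    # keep largest component
    n,l,s,_=cv2.connectedComponentsWithStats(mask)
    mask=(l==1+np.argmax(s[1:,4])).astype(np.uint8)
    def f(p):
        c,s=np.cos(p[2]),np.sin(p[2]); pts=[]
        for a in(-.5,.5):
            for b in(-.5,.5):
                for h in(0,H):
                    pts.append(proj(K,[p[0]+c*a*L-s*b*W,p[1]+s*a*L+c*b*W,z0+h]))
        hull=cv2.convexHull(np.array(pts,np.float32))
        m=np.zeros((384,512),np.uint8); cv2.fillConvexPoly(m,np.round(hull*16).astype(np.int32),1,shift=4)
        return -np.sum(m&mask)/np.sum(m|mask)
    best=None
    for y in np.radians([-30,-15,0,15,30]):
        r=minimize(f,[x0[0],x0[1],y],method="Nelder-Mead",options=dict(initial_simplex=[[x0[0],x0[1],y],[x0[0]+.01,x0[1],y],[x0[0],x0[1]+.01,y],[x0[0],x0[1],y+.1]],maxiter=150))
        if best is None or r.fun<best.fun: best=r
    return best.x,-best.fun
E
python3 - <<'E'
from h import *
o,c=snap("wrist","w2.png");K=cam(o,c)
for t,x0 in(("plate_copper",(.642,.206)),("plate_black",(.45,.233)),("plate_white",(.529,.065))):
    for r in bot.cut_out("wrist",t)[:2]:
        if r["p"]<.3: continue
        m=np.asarray(r["pixels"]); p,s=fitbox(K,m,x0,(.11,.06,.008),.014); print(t,round(r["p"],2),m.sum(),np.round(p[:2]*1000,1),np.degrees(p[2]).round(1),round(s,3))
R=o["ee_rot"];print(np.degrees(np.arctan2(-R[1,0],-R[0,0])))
E
python3 -m crank '[[[10,-40,0,0],[10,-42,0,0],[10,-42,0,0],[10,-42,0,0],[10,-42,0,0],[10,-42,0,0],[10,-42,0,0],[10,-40,0,0],[0,0,0,0],[0,0,0,0]]]' 1
python3 - <<'E'
from h import *
o,c=snap("wrist","w3.png");K=cam(o,c);print(o["tcp_pos"],o["t"])
for t,z in(("tray",0),("rod",.0133),("ribs",0)):
    for r in bot.pinpoint("wrist",t)[:3]: print(t,round(r["p"],2),np.round(r["location"],1),np.round(ray(K,r["location"],z)*1000,1))
E
```

```text
plate_copper 0.9 3047 [688.7 306. ] -102.6 -0.0
plate_black 0.66 546 [450. 233.] -30.0 -0.0
plate_black 0.58 4114 [541.1 333. ] -112.8 -0.0
plate_white 0.96 3384 [532.3 188.3] -58.6 -0.0
-14.41001199585882
t: 3.95
tcp_pos: [0.5685, -0.1592, 0.3309]
ee_rot: [[-0.968, 0.252, -0.001], [0.252, 0.968, 0.0], [0.001, 0.0, -1.0]]
ft_force: [1.3, 0.5, 0.2]
finger_gap: 0.0853
[ 0.56846353 -0.15916478  0.33090798] 3.95
tray 0.65 [258.8 155.9] [ 583.1 -162.1    0. ]
rod 0.69 [241.  113.6] [ 520.4 -170.2   13.3]
ribs 0.67 [256.9 160.4] [ 588.6 -166.3    0. ]
ribs 0.41 [418.5 232.9] [755.5  39.7   0. ]h.py:35: RuntimeWarning: overflow encountered in scalar negative
  return -np.sum(m&mask)/np.sum(m|mask)
```

View pics/w3.png

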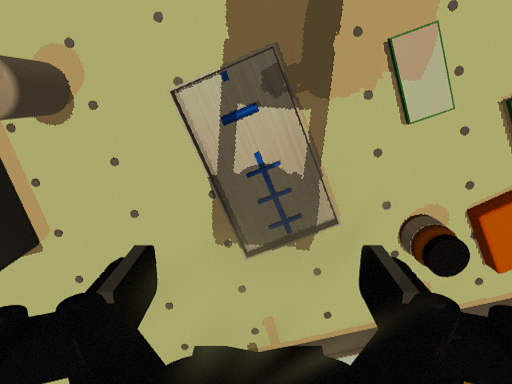

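```bash
sed -i 's/return -np.sum(m&mask)\/np.sum(m|mask)/return -float(np.sum(m\&mask))\/float(np.sum(m|mask))/' h.py
python3 - <<'E'
import cv2
a=cv2.imread("pics/w3.png")[30:270,150:350]; cv2.imwrite("pics/w3z.png",cv2.resize(a,None,fx=2.5,fy=2.5,interpolation=cv2.INTER_CUBIC))
a=cv2.imread("pics/w2.png")[40:290,140:350]; cv2.imwrite("pics/w2z.png",cv2.resize(a,None,fx=2.4,fy=2.4,interpolation=cv2.INTER_CUBIC))
E
```

```text
(no output)
```

View pics/w3z.png

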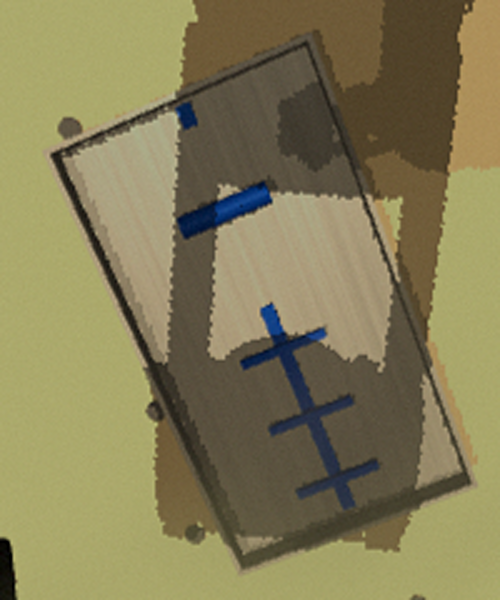

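View pics/w2z.png

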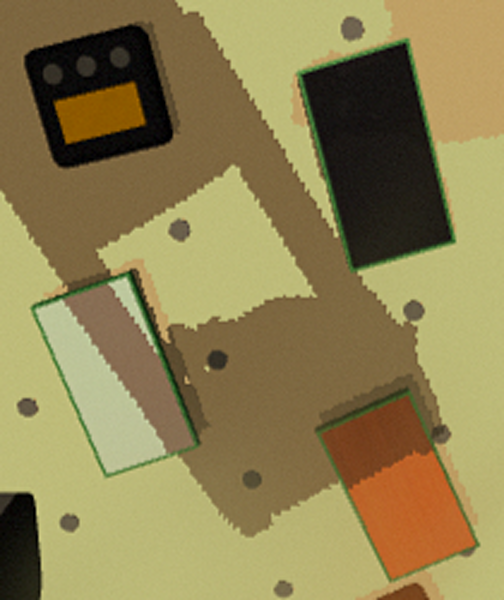

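```bash
python3 - <<'E'
from h import *
c=bot.camera("wrist"); o=bot.get_obs()
R=o["ee_rot"]
def K(t): return cam(dict(ee_rot=R,tcp_pos=np.array(t)),c)
K3=K([.56846,-.15916,.33091]);K2=K([.48881,.17271,.3313])
def pts(K,P,off,s,z): return np.array([ray(K,(off[0]+(x+.5)/s-.5,off[1]+(y+.5)/s-.5),z)*1000 for x,y in P])[:,:2]
def quad(n,q):
    # order: near-left, near-right, far-right, far-left (in image, top=near robot)
    c=q.mean(0); near=(q[0]+q[1])/2; far=(q[2]+q[3])/2; L=(q[0]-q[3]+q[1]-q[2])
    d=near-far; print(n,c.round(1),"len",np.linalg.norm(d).round(1),"wid",np.linalg.norm((q[1]-q[0]+q[2]-q[3])/2).round(1),"yaw of far dir",np.degrees(np.arctan2(-d[1],-d[0])).round(2)); return c,d/np.linalg.norm(d)
tc,tx=quad("tray",pts(K3,[(50,152),(312,33),(470,483),(242,570)],(150,30),2.5,.024))
ty=np.array([-tx[1],tx[0]])
for n,P,z in(("rod",[(180,228),(270,192)],.016),("r1",[(242,364),(326,332)],.008),("r2",[(270,429),(354,399)],.008),("r3",[(298,493),(378,463)],.008)):
    q=pts(K3,P,(150,30),2.5,z)
    d=q-tc; print(n,q.mean(0).round(1),"tray x,y",(d@tx).round(1),(d@ty).round(1))
quad("black",pts(K2,[(300,74),(408,40),(455,240),(354,269)],(140,40),2.4,.022))
quad("copper",pts(K2,[(318,431),(409,390),(478,545),(390,579)],(140,40),2.4,.022))
quad("white",pts(K2,[(34,307),(133,271),(198,443),(107,475)],(140,40),2.4,.022))
E
```

```text
tray [ 584.4 -162.6] len 251.5 wid 141.2 yaw of far dir 7.45
rod [ 520.3 -172.1] tray x,y [65.1 64.5] [ 26.5 -24.3]
r1 [ 601.3 -160.4] tray x,y [-16.8 -17.2] [ 25.1 -25. ]
r2 [ 642.4 -154.3] tray x,y [-58.  -59.2] [ 24.7 -26. ]
r3 [ 684.  -148.8] tray x,y [-100.5 -100.4] [ 24.1 -25.6]
black [449.6 235.4] len 107.0 wid 57.7 yaw of far dir 2.1
copper [639.9 205.1] len 108.9 wid 58.0 yaw of far dir 10.67
white [531.2  63.3] len 107.8 wid 59.4 yaw of far dir 4.09
```

```bash
python3 -m crank '[[[10.5,41,-20,2.8],[10.5,41,-20,2.8],[10.5,41,-20,2.8],[10.5,41,-20,2.8],[10.5,41,-20,2.8],[10.5,41,-20,2.8],[10.5,41,-20,2.8],[10.5,41,-20,2.8],[11,41,-20,2.7],[0,0,-20,0],[0,0,-10,0],[0,0,0,0],[0,0,0,0]]]' 1
python3 - <<'E'
from h import *
o,c=snap("wrist","w4.png");K=cam(o,c);R=o["ee_rot"];print(o["tcp_pos"],o["t"],np.degrees(np.arctan2(-R[1,0],-R[0,0])))
im=cv2.imread("pics/w4.png")
ce=np.array([.6399,.2051]);a=np.radians(10.67);u=np.array([np.cos(a),np.sin(a)]);v=np.array([-u[1],u[0]])
q=np.array([proj(K,[*(ce+u*s*.055+v*t*.03),.022]) for s,t in((1,1),(1,-1),(-1,-1),(-1,1))])
cv2.polylines(im,[np.round(q).astype(int)],True,(255,0,255),1);cv2.imwrite("pics/w4.png",im)
for r in bot.cut_out("wrist","plate_copper")[:1]: print(r["p"],np.round(fitbox(K,np.asarray(r["pixels"]),ce,(.11,.06,.008),.014),4) if 0 else fitbox(K,np.asarray(r["pixels"]),ce,(.11,.06,.008),.014))
E
```

```text
t: 5.5
tcp_pos: [0.6637, 0.2098, 0.1221]
ee_rot: [[-0.983, -0.184, 0.0], [-0.184, 0.983, 0.0], [-0.0, -0.0, -1.0]]
ft_force: [0.2, -1.2, -0.1]
finger_gap: 0.0854
[0.66366576 0.20980719 0.12210325] 5.5 10.578582206416929
0.83 (array([0.63919246, 0.20601059, 0.19113704]), np.float64(0.9887963899478721))
```

View pics/w4.png

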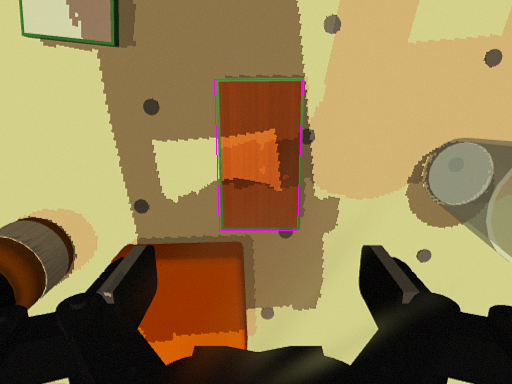

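```bash
python3 - <<'E'
from h import *
o=bot.get_obs();c=bot.camera("wrist");K=cam(o,c)
ce=np.array([.6392,.2060]);a=.191;u=np.array([np.cos(a),np.sin(a)]);v=np.array([-u[1],u[0]])
for uv,z in(((132,243),.035),((243,243),.035),((243,320),.035),((10,235),.085),((70,235),.085),((430,210),.0)):
    d=ray(K,uv,z)[:2]-ce;print(uv,(d@u*1000).round(1),(d@v*1000).round(1))
E
```

```text
(132, 243) 60.8 -94.1
(243, 243) 61.3 -12.6
(243, 320) 127.2 -13.8
(10, 235) 32.5 -143.2
(70, 235) 32.7 -108.9
(430, 210) 48.8 139.9
```

```bash
python3 -m crank '[[[-0.5,0.4,-30,0.2],[0,0,-30,0],[0,0,-30,0],[0,0,-17.6,0],[0,0,-10,0],[0,0,0,0],[0,0,0,0]]]' 1
python3 -m crank '[[[0,0,0,0],[0,0,0,0],[0,0,0,0],[0,0,0,0],[0,0,0,0]]]' 0; python3 -m crank '[[[0,0,0,0]]]'
```

```text
t: 6.35
tcp_pos: [0.6638, 0.2108, 0.0048]
ee_rot: [[-0.982, -0.188, 0.001], [-0.188, 0.982, 0.0], [-0.001, 0.0, -1.0]]
ft_force: [0.9, 0.1, 0.2]
finger_gap: 0.0851
t: 6.85
tcp_pos: [0.6638, 0.2109, 0.0052]
ee_rot: [[-0.982, -0.188, 0.002], [-0.188, 0.982, 0.0], [-0.002, 0.0, -1.0]]
ft_force: [-2.5, -1.1, 10.8]
finger_gap: 0.0585
t: 6.95
tcp_pos: [0.6638, 0.2109, 0.0053]
ee_rot: [[-0.982, -0.188, 0.002], [-0.188, 0.982, 0.0], [-0.002, 0.0, -1.0]]
ft_force: [-2.1, -0.8, 10.6]
finger_gap: 0.0585
```

```bash
python3 -m crank '[[[0,0,10,0],[0,0,30,0],[0,0,40,0],[0,0,20,0],[-8.4,-30.5,0,-0.5],[-11.5,-43,0,-0.3],[-11.5,-43,0,-0.3],[-11.5,-43,0,-0.3],[-11.5,-43,0,-0.3],[-11.5,-43,0,-0.3],[-11.5,-43,0,-0.3],[-11.5,-43,0,-0.3],[-11.5,-43,0,-0.3],[0,-2,0,0],[0,0,0,0],[0,0,0,0]]]' 
python3 - <<'E'
from h import *
o,c=snap("wrist","w5.png");snap("side","s5.png");print(o["tcp_pos"],o["ft_force"],o["finger_gap"])
R=o["ee_rot"];print(np.degrees(np.arctan2(-R[1,0],-R[0,0])))
im=cv2.imread("pics/s5.png")[100:260,140:360];cv2.imwrite("pics/s5.png",cv2.resize(im,None,fx=3,fy=3,interpolation=cv2.INTER_CUBIC))
E
```

```text
t: 8.55
tcp_pos: [0.5629, -0.1652, 0.1042]
ee_rot: [[-0.99, -0.138, 0.0], [-0.138, 0.99, 0.0], [-0.0, -0.0, -1.0]]
ft_force: [-0.6, 1.4, -1.2]
finger_gap: 0.0581
[ 0.56288857 -0.16520839  0.10415018] [-0.64259124  1.37198967 -1.20752521] 0.058132259592440415
7.9224778059751
```

View pics/w5.png

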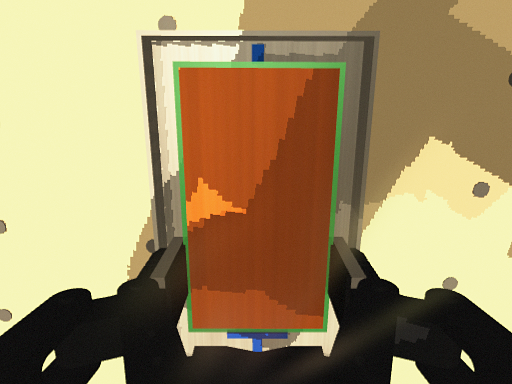

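View pics/s5.png

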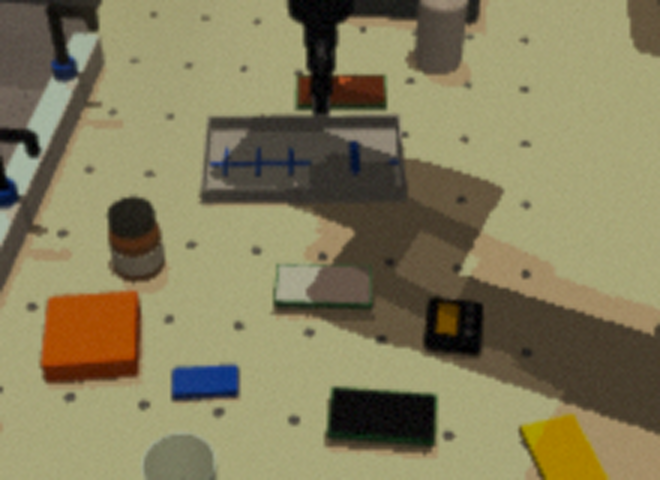

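The copper plate is held level and in line with the tray. Next I lower it towards the rod.

```bash
python3 -m crank '[[[0.3,-0.2,-20,0],[0,0,-25,0],[0,0,-20,0],[0,0,-12,0],[0,0,-5,0],[0,0,-2,0],[0,0,-1,0],[0,0,-1,0],[0,0,-1,0],[0,0,-1,0],[0,0,0,0]]]'
python3 -m crank '[[[0,0,-1,0],[0,0,-1,0],[0,0,-1,0],[0,0,-1,0]]]'
python3 -m crank '[[[0,0,-1,0],[0,0,-1,0],[0,0,0,0]]]'
```

```text
t: 9.75
tcp_pos: [0.563, -0.166, 0.0158]
ee_rot: [[-0.99, -0.138, 0.0], [-0.138, 0.99, -0.0], [-0.0, -0.0, -1.0]]
ft_force: [0.8, 0.5, -0.8]
finger_gap: 0.0582
t: 10.15
tcp_pos: [0.5629, -0.166, 0.0116]
ee_rot: [[-0.99, -0.138, -0.0], [-0.138, 0.99, -0.0], [0.0, 0.0, -1.0]]
ft_force: [-1.5, 0.1, -1.9]
finger_gap: 0.0584
t: 10.45
tcp_pos: [0.563, -0.166, 0.0098]
ee_rot: [[-0.99, -0.138, 0.0], [-0.138, 0.99, -0.0], [-0.0, -0.0, -1.0]]
ft_force: [-0.5, 0.5, 4.3]
finger_gap: 0.0583
```

```bash
for i in 1 2 3; do python3 -m crank '[[[0,0,-1,0],[0,0,-1,0]]]' | egrep 'tcp|force|gap'; done
```

```text
tcp_pos: [0.5631, -0.166, 0.0082]
ft_force: [-2.0, 2.1, 15.3]
finger_gap: 0.0582
tcp_pos: [0.5636, -0.1659, 0.0064]
ft_force: [1.3, 4.3, 13.7]
finger_gap: 0.0583
tcp_pos: [0.564, -0.1659, 0.0045]
ft_force: [3.2, 7.7, 13.9]
finger_gap: 0.0582
```

```bash
for i in 1 2 ; do python3 -m crank '[[[0,0,-0.8,0],[0,0,-0.8,0]]]' | egrep 'tcp|force|gap'; done
python3 - <<'E'
from h import *
o,c=snap("wrist","w6.png");print(o["tcp_pos"],o["ft_force"],o["moment"],o["t"])
E
```

```text
tcp_pos: [0.5642, -0.166, 0.003]
ft_force: [1.2, 4.7, 13.9]
finger_gap: 0.0582
tcp_pos: [0.5644, -0.166, 0.0014]
ft_force: [5.2, 7.5, 13.2]
finger_gap: 0.058
[ 0.56436043 -0.16595641  0.00143096] [ 5.20908217  7.51898686 13.19752572] [ 1.15257358 -0.130052   -0.3170711 ] 11.45
```

View pics/w6.png

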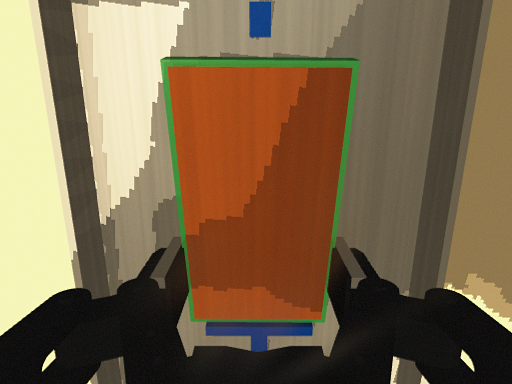

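```bash
for i in 1 2 3; do python3 -m crank '[[[0,0,-0.4,0]]]' | egrep 'tcp|force'; done
```

```text
tcp_pos: [0.5644, -0.166, 0.001]
ft_force: [4.8, 6.3, 13.8]
tcp_pos: [0.5644, -0.166, 0.0006]
ft_force: [2.8, 5.4, 15.4]
tcp_pos: [0.5645, -0.166, 0.0003]
ft_force: [3.3, 3.5, 12.1]
```

```bash
for i in 1 2 3; do python3 -m crank '[[[0,0,-0.4,0]]]' | egrep 'tcp|force'; done
```

```text
tcp_pos: [0.5644, -0.1661, -0.0002]
ft_force: [4.0, 4.8, 16.6]
tcp_pos: [0.5644, -0.1661, -0.0003]
ft_force: [0.6, 5.7, 26.7]
tcp_pos: [0.5645, -0.1661, -0.0004]
ft_force: [-1.6, 6.2, 33.0]
```

```bash
python3 -m crank '[[[0,0,0.7,0],[0,0,0,0]]]' | egrep 'tcp|force'; python3 -m crank '[[[1,0.14,0,0],[0,0,0,0]]]' | egrep 'tcp|force';python3 -m crank '[[[1,0.14,0,0],[0,0,0,0]]]' | egrep 'tcp|force'
```

```text
tcp_pos: [0.5644, -0.1661, -0.0001]
ft_force: [4.6, 5.1, 12.8]
tcp_pos: [0.5645, -0.166, -0.0002]
ft_force: [-2.8, 0.6, 19.5]
tcp_pos: [0.5646, -0.1659, -0.0003]
ft_force: [-7.9, -2.3, 21.8]
```

```bash
python3 -m crank '[[[0,0,0.6,0],[0,0,0,0]]]' | egrep 'tcp|force'
python3 - <<'E'
from h import *
o,c=snap("wrist","w7.png");K=cam(o,c);print(o["tcp_pos"],o["ft_force"],o["t"])
im=cv2.imread("pics/w7.png")[280:360,160:360];cv2.imwrite("pics/w7z.png",cv2.resize(im,None,fx=4,fy=4,interpolation=cv2.INTER_CUBIC))
u=np.array([.9905,.1374])
for r in range(310,345,5): print(r,(((ray(K,(258,r),.008)-o["tcp_pos"])[:2]@u)*1000).round(1),(((ray(K,(258,r),.011)-o["tcp_pos"])[:2]@u)*1000).round(1))
E
```

```text
tcp_pos: [0.5646, -0.1659, 0.0]
ft_force: [-4.7, -1.9, 12.6]
[ 5.64591062e-01 -1.65856960e-01  2.95393848e-06] [-4.70802385 -1.89430771 12.61130861] 12.9
310 25.3 23.2
315 28.0 25.8
320 30.7 28.4
325 33.4 31.1
330 36.1 33.7
335 38.8 36.4
340 41.6 39.1
```

View pics/w7z.png

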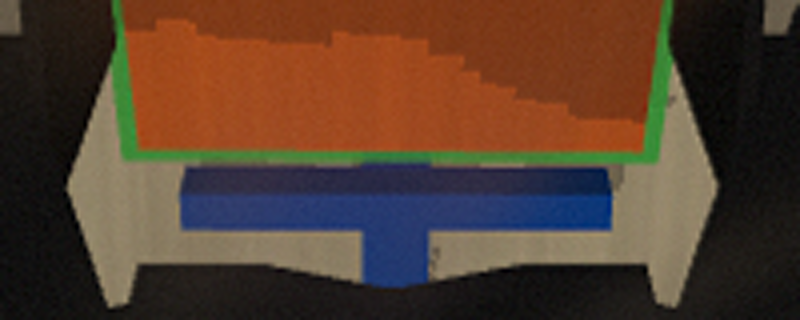

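```bash
python3 -m crank '[[[0,0,0.4,0],[0,0,0,0]]]' | egrep 'tcp|force';  python3 -m crank '[[[1,0.14,0,0],[0,0,0,0]]]' | egrep 'tcp|force';python3 -m crank '[[[1,0.14,0,0],[0,0,0,0]]]' | egrep 'tcp|force'
```

```text
tcp_pos: [0.5646, -0.1659, 0.0003]
ft_force: [-5.5, -1.9, 11.2]
tcp_pos: [0.5657, -0.1656, 0.0002]
ft_force: [-3.4, -1.3, 10.1]
tcp_pos: [0.5667, -0.1654, 0.0001]
ft_force: [-2.1, -0.2, 8.2]
```

```bash
python3 -m crank '[[[1,0.14,0,0],[0,0,0,0]]]' | egrep 'tcp|force';python3 -m crank '[[[1,0.14,0,0],[0,0,0,0]]]' | egrep 'tcp|force'; for i in 1 2; do python3 -m crank '[[[0.5,0.07,0,0],[0,0,0,0]]]' | egrep 'tcp|force'; done
```

```text
tcp_pos: [0.5677, -0.1653, 0.0]
ft_force: [-2.3, 0.0, 7.4]
tcp_pos: [0.5687, -0.1651, -0.0]
ft_force: [-2.5, -0.3, 6.0]
tcp_pos: [0.5692, -0.165, -0.0]
ft_force: [-1.7, 0.0, 5.4]
tcp_pos: [0.5697, -0.165, -0.0]
ft_force: [-1.7, 0.4, 4.8]
```

```bash
for i in 1 2 3; do python3 -m crank '[[[0.5,0.07,0,0],[0,0,0,0]]]' | egrep 'tcp|force'; done
```

```text
tcp_pos: [0.5703, -0.1649, -0.0001]
ft_force: [-1.6, -0.7, 5.3]
tcp_pos: [0.5709, -0.1648, -0.0002]
ft_force: [-1.9, -0.5, 5.0]
tcp_pos: [0.5716, -0.1648, -0.0002]
ft_force: [-1.7, -0.1, 3.9]
```

```bash
python3 -m crank '[[[0.4,0.06,0,0],[0,0,0,0]]]' | egrep 'tcp|force'; python3 - <<'E'
from h import *
o,c=snap("wrist","w8.png");K=cam(o,c);print(o["tcp_pos"],o["ft_force"],o["t"])
im=cv2.imread("pics/w8.png")[280:360,160:360];cv2.imwrite("pics/w8z.png",cv2.resize(im,None,fx=4,fy=4,interpolation=cv2.INTER_CUBIC))
E
```

```text
tcp_pos: [0.5717, -0.1647, -0.0003]
ft_force: [-3.1, -1.0, 3.6]
[ 5.71669740e-01 -1.64675671e-01 -2.67843350e-04] [-3.14421347 -0.98795741  3.58910735] 15.15
```

View pics/w8z.png

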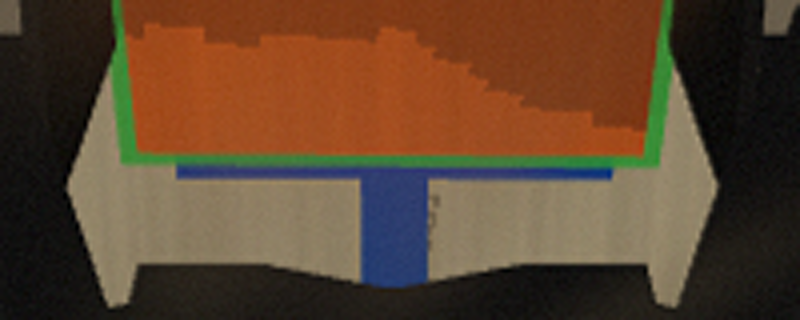

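```bash
python3 -m crank '[[[0.5,0.07,0,0],[0,0,0,0]]]' | egrep 'tcp|force'; python3 -m crank '[[[0.3,0.04,0,0],[0,0,0,0]]]' | egrep 'tcp|force'
```

```text
tcp_pos: [0.5718, -0.1647, -0.0003]
ft_force: [-6.4, -3.2, 6.1]
tcp_pos: [0.5718, -0.1647, -0.0003]
ft_force: [-7.0, -4.0, 6.7]
```

```bash
python3 -m crank '[[[-0.2,-0.02,0,0],[0,0,0,0],[0,0,0,0],[0,0,0,0]]]' 0.8| egrep 'tcp|force|gap|^t'; python3 -m crank '[[[0,0,3,0],[0,0,10,0],[0,0,25,0],[0,0,30,0],[0,0,0,0],[0,0,0,0]]]' 1
python3 - <<'E'
from h import *
o,c=snap("wrist","w9.png");K=cam(o,c);print(o["tcp_pos"],o["ft_force"],o["t"])
E
```

```text
t: 16.0
tcp_pos: [0.5727, -0.1646, -0.0002]
ft_force: [0.7, 0.5, -0.4]
finger_gap: 0.0683
t: 16.6
tcp_pos: [0.5731, -0.1648, 0.0691]
ee_rot: [[-0.99, -0.138, 0.002], [-0.138, 0.99, -0.001], [-0.002, -0.001, -1.0]]
ft_force: [-0.8, -0.6, 0.1]
finger_gap: 0.0853
[ 0.57308957 -0.16482364  0.06908114] [-0.76301522 -0.63480812  0.09658692] 16.6
```

View pics/w9.png

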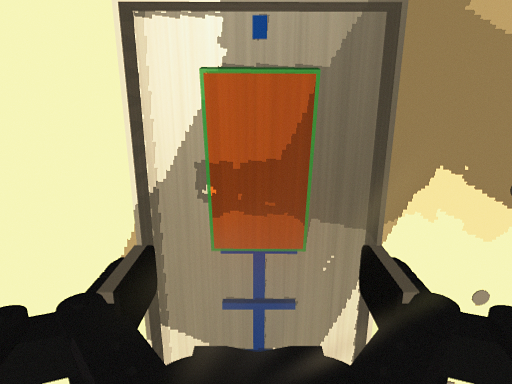

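```bash
python3 -m crank '[[[-5,20,20,-0.5],[-10,40,10,-0.5],[-10,40,10,-0.5],[-10,40,6,-0.6],[-10,40,5,-0.6],[-10,40,5,-0.6],[-10,40,0,-0.6],[-10,40,0,-0.6],[-10,40,0,-0.6],[-10,40,0,-0.6],[-4,21,0,-0.1],[0,0,0,0],[0,0,0,0]]]' 1
python3 - <<'E'
from h import *
o,c=snap("wrist","w10.png");K=cam(o,c);R=o["ee_rot"];print(o["tcp_pos"],o["t"],np.degrees(np.arctan2(-R[1,0],-R[0,0])))
for r in bot.cut_out("wrist","plate_black")[:2]: print(r["p"],r["location"],fitbox(K,np.asarray(r["pixels"]),(.4496,.2354),(.11,.06,.008),.014))
E
```

```text
t: 17.95
tcp_pos: [0.4728, 0.2364, 0.1231]
ee_rot: [[-0.999, -0.038, -0.001], [-0.038, 0.999, -0.001], [0.001, -0.001, -1.0]]
ft_force: [0.4, -1.0, -0.6]
finger_gap: 0.0855
[0.47284463 0.23640032 0.12310786] 17.95 2.1977736145043028
0.63 [260.6, 151.9] (array([0.44850403, 0.23584342, 0.03371513]), np.float64(0.9870425632165856))
0.22 [36.7, 247.3] (array([ 0.4496    ,  0.2354    , -0.52359878]), np.float64(0.0))
```

View pics/w10.png

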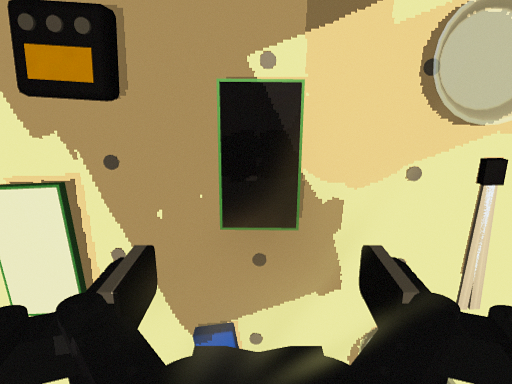

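```bash
python3 -m crank '[[[0.7,0.3,-30,-0.2],[0,0,-30,0],[0,0,-30,0],[0,0,-18,0],[0,0,-10,0],[0,0,0,0]]]' 1 | egrep 'tcp|force|gap'
python3 -m crank '[[[0,0,0,0],[0,0,0,0],[0,0,0,0],[0,0,0,0],[0,0,0,0]]]' 0| egrep 'tcp|force|gap'
```

```text
tcp_pos: [0.4737, 0.2356, 0.0048]
ft_force: [1.1, 0.4, 1.3]
finger_gap: 0.0854
tcp_pos: [0.4749, 0.2368, 0.0072]
ft_force: [-0.7, -3.9, 8.5]
finger_gap: 0.0581
```

```bash
python3 -m crank '[[[0,0,0,0],[0,0,0,0]]]'; python3 - <<'E'
from h import *
o,c=snap("wrist","w11.png");print(o["tcp_pos"],o["ft_force"],o["qpos"])
E
```

```text
t: 19.35
tcp_pos: [0.4749, 0.2368, 0.0072]
ee_rot: [[-0.999, -0.033, 0.002], [-0.033, 0.999, 0.001], [-0.002, 0.001, -1.0]]
ft_force: [-0.5, -4.1, 7.6]
finger_gap: 0.0585
[0.47492178 0.23680384 0.00718887] [-0.48731821 -4.0503934   7.64623061] [ 2.32343155e+01  3.73118659e+01  1.16477048e+02 -1.89682285e-02
  2.60974925e+01 -6.86679999e+01]
```

View pics/w11.png

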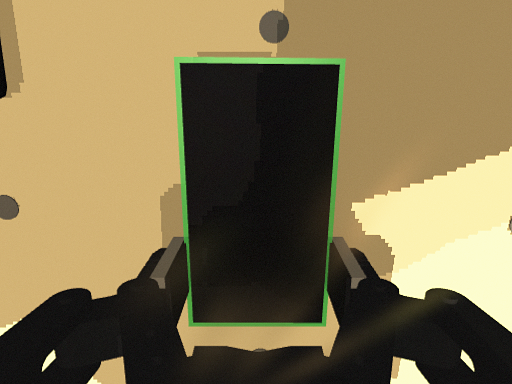

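```bash
python3 -m crank '[[[0,0,0,0],[0,0,0,0],[-1,0,-2,0],[0,0,0,0]]]' 0.85 | egrep 'tcp|force|gap'
python3 -m crank '[[[0,0,0,0],[0,0,0,0],[0,0,0,0],[0,0,0,0]]]' 0| egrep 'tcp|force|gap'
```

```text
tcp_pos: [0.4729, 0.2367, 0.0037]
ft_force: [-0.1, -0.4, 0.4]
finger_gap: 0.0728
tcp_pos: [0.473, 0.2367, 0.0041]
ft_force: [-2.8, -0.4, 10.2]
finger_gap: 0.0587
```

```bash
python3 -m crank '[[[0,0,10,0],[0,0,30,0],[0,0,40,0],[4,-16,20,0],[13,-38,0,0.6],[13,-38,0,0.6],[13,-38,0,0.6],[13,-38,0,0.6],[13,-38,0,0.6],[13,-38,0,0.6],[13,-38,0,0.6],[13,-38,0,0.6],[13,-38,0,0.6],[13.4,-38.4,0,0.6],[0,0,0,0],[0,0,0,0]]]' 
python3 - <<'E'
from h import *
o,c=snap("wrist","w12.png");K=cam(o,c);R=o["ee_rot"];print(o["tcp_pos"],o["t"],np.degrees(np.arctan2(-R[1,0],-R[0,0])))
E
```

```text
t: 21.8
tcp_pos: [0.6073, -0.1606, 0.1039]
ee_rot: [[-0.991, -0.136, -0.0], [-0.136, 0.991, 0.0], [0.0, 0.0, -1.0]]
ft_force: [-0.4, 0.4, -1.5]
finger_gap: 0.0584
[ 0.60729264 -0.16055838  0.10390115] 21.8 7.8097059487416045
```

View pics/w12.png

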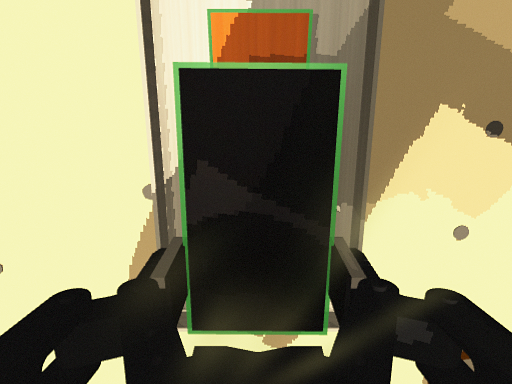

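```bash
python3 -m crank '[[[0,0.8,-20,0],[0,0,-25,0],[0,0,-20,0],[0,0,-12,0],[0,0,-5,0],[0,0,-2,0],[0,0,-1,0],[0,0,0,0]]]'| egrep 'tcp|force|gap'
for i in 1 2 3; do python3 -m crank '[[[0,0,-1,0],[0,0,-1,0]]]' | egrep 'tcp|force'; done
```

```text
tcp_pos: [0.608, -0.159, 0.0195]
ft_force: [0.3, -0.2, -0.8]
finger_gap: 0.0583
tcp_pos: [0.6078, -0.159, 0.0172]
ft_force: [0.2, -0.0, -0.8]
tcp_pos: [0.6077, -0.159, 0.0149]
ft_force: [0.6, -0.7, 0.7]
tcp_pos: [0.6078, -0.159, 0.013]
ft_force: [1.6, -0.4, 5.0]
```

```bash
for i in 1 2 3; do python3 -m crank '[[[0,0,-1.2,0],[0,0,-1.2,0],[0,0,-1.2,0]]]' | egrep 'tcp|force'; done
```

```text
tcp_pos: [0.6081, -0.1589, 0.0095]
ft_force: [2.7, 0.3, 6.7]
tcp_pos: [0.6084, -0.159, 0.006]
ft_force: [2.5, 2.0, 6.5]
tcp_pos: [0.6084, -0.1591, 0.0025]
ft_force: [3.9, 0.5, 8.8]
```

```bash
for i in 1 2 3 4; do python3 -m crank '[[[0,0,-0.8,0]]]' | egrep 'tcp|force'; done
python3 - <<'E'
from h import *
o,c=snap("wrist","w13.png");print(o["tcp_pos"],o["ft_force"],o["t"])
E
```

```text
tcp_pos: [0.6085, -0.1592, 0.0018]
ft_force: [3.3, -2.4, 8.7]
tcp_pos: [0.6085, -0.1593, 0.001]
ft_force: [1.4, -0.6, 10.9]
tcp_pos: [0.6084, -0.1592, 0.0003]
ft_force: [4.8, -2.2, 7.3]
tcp_pos: [0.6085, -0.1593, -0.0005]
ft_force: [1.0, -1.2, 12.5]
[ 6.08457946e-01 -1.59307091e-01 -5.05014495e-04] [ 1.03088715 -1.17499438 12.51277125] 24.55
```

View pics/w13.png

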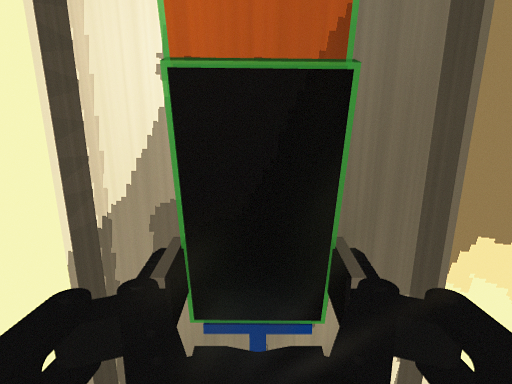

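```bash
for i in 1 2 3; do python3 -m crank '[[[0,0,-0.4,0]]]' | egrep 'tcp|force'; done
```

```text
tcp_pos: [0.6085, -0.1593, -0.0008]
ft_force: [1.4, 0.3, 11.6]
tcp_pos: [0.6085, -0.1593, -0.0011]
ft_force: [-1.0, 0.4, 20.5]
tcp_pos: [0.6085, -0.1593, -0.0012]
ft_force: [-2.5, 0.5, 26.6]
```

```bash
python3 -m crank '[[[0,0,0.9,0],[0,0,0,0]]]' | egrep 'tcp|force'; for i in 1 2 3; do python3 -m crank '[[[1,0.14,0,0],[0,0,0,0]]]' | egrep 'tcp|force'; done
```

```text
tcp_pos: [0.6084, -0.1592, -0.0008]
ft_force: [2.7, -0.5, 7.8]
tcp_pos: [0.6086, -0.1591, -0.001]
ft_force: [-2.8, -2.8, 11.7]
tcp_pos: [0.609, -0.159, -0.0011]
ft_force: [-4.5, -4.5, 13.1]
tcp_pos: [0.6096, -0.1589, -0.0012]
ft_force: [-7.0, -5.1, 14.0]
```

```bash
python3 -m crank '[[[0,0,0.3,0],[0,0,0,0]]]' | egrep 'tcp|force'; for i in 1 2; do python3 -m crank '[[[0.6,0.08,0,0],[0,0,0,0]]]' | egrep 'tcp|force'; done
```

```text
tcp_pos: [0.6097, -0.1588, -0.0011]
ft_force: [-4.8, -4.1, 7.7]
tcp_pos: [0.6106, -0.1585, -0.0012]
ft_force: [-2.3, -1.5, 5.9]
tcp_pos: [0.6112, -0.1584, -0.0012]
ft_force: [-1.9, -0.0, 5.4]
```

```bash
for i in 1 2 3 4; do python3 -m crank '[[[0.6,0.06,0,0],[0,0,0,0]]]' | egrep 'tcp|force'; done
```

```text
tcp_pos: [0.6119, -0.1583, -0.0012]
ft_force: [-2.1, -0.6, 5.5]
tcp_pos: [0.6124, -0.1582, -0.0013]
ft_force: [-2.1, -0.8, 5.3]
tcp_pos: [0.6126, -0.1582, -0.0013]
ft_force: [-4.9, -1.7, 6.5]
tcp_pos: [0.6127, -0.1581, -0.0013]
ft_force: [-8.4, -2.9, 9.3]
```

```bash
python3 -m crank '[[[-0.3,-0.03,0,0],[0,0,0,0]]]' 0 | egrep 'tcp|force'; python3 -m crank '[[[0,0,0,0],[0,0,0,0],[0,0,0,0]]]' 0.8| egrep 'tcp|force|gap|^t'; python3 -m crank '[[[0,0,3,0],[0,0,10,0],[0,0,25,0],[0,0,30,0],[0,0,0,0],[0,0,0,0]]]' 1
python3 - <<'E'
from h import *
o,c=snap("wrist","w14.png");K=cam(o,c);print(o["tcp_pos"],o["ft_force"],o["t"])
E
```

```text
tcp_pos: [0.6127, -0.1581, -0.0013]
ft_force: [-5.9, -1.9, 7.0]
t: 27.6
tcp_pos: [0.614, -0.1581, -0.0013]
ft_force: [-0.4, -0.6, -0.4]
finger_gap: 0.0686
t: 28.2
tcp_pos: [0.6145, -0.1583, 0.0681]
ee_rot: [[-0.99, -0.138, 0.002], [-0.138, 0.99, -0.001], [-0.002, -0.001, -1.0]]
ft_force: [-0.3, 0.0, -0.3]
finger_gap: 0.0855
[ 0.61452779 -0.15831345  0.06813938] [-2.94876379e-01  1.13352212e-04 -2.97587097e-01] 28.2
```

View pics/w14.png

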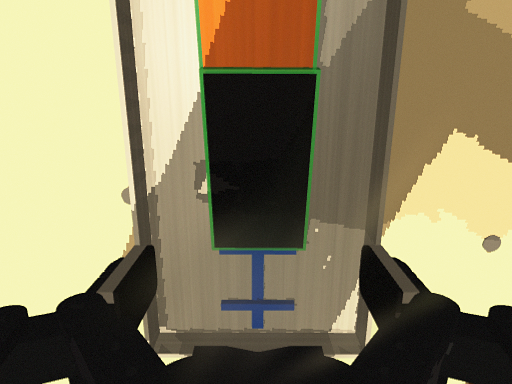

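```bash
python3 -m crank '[[[-4,16,20,-0.3],[-9,34,15,-0.5],[-9,35,10,-0.6],[-9,35,5,-0.6],[-9,35,5,-0.6],[-9,35,0,-0.6],[-7,24,0,-0.6],[-2.4,9.4,0,0],[0,0,0,0],[0,0,0,0]]]' 1
python3 - <<'E'
from h import *
o,c=snap("wrist","w15.png");K=cam(o,c);R=o["ee_rot"];print(o["tcp_pos"],o["t"],np.degrees(np.arctan2(-R[1,0],-R[0,0])))
for r in bot.cut_out("wrist","plate_white")[:2]: print(r["p"],r["location"],fitbox(K,np.asarray(r["pixels"]),(.5312,.0633),(.11,.06,.008),.014))
E
```

```text
t: 29.25
tcp_pos: [0.5556, 0.0646, 0.1215]
ee_rot: [[-0.997, -0.072, -0.0], [-0.072, 0.997, -0.0], [0.0, -0.0, -1.0]]
ft_force: [0.0, -0.7, -0.3]
finger_gap: 0.0854
[0.55563876 0.06463667 0.12147336] 29.25 4.13590432110674
0.87 [258.3, 150.4] (array([0.53077042, 0.06348129, 0.08601366]), np.float64(0.9867905690807157))
```

View pics/w15.png

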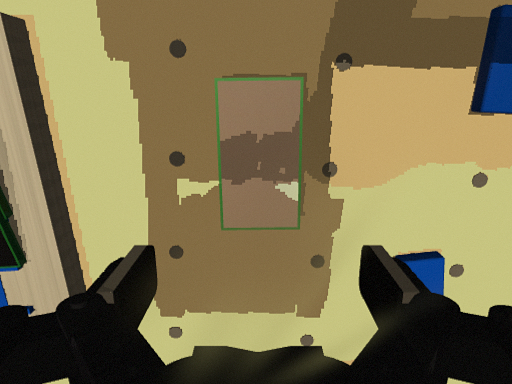

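```bash
python3 -m crank '[[[0.2,0.7,-30,0.4],[0,0,-30,0],[0,0,-30,0],[0,0,-17,0],[0,0,-10,0],[0,0,0,0],[0,0,0,0]]]' 1 | egrep 'tcp|force|gap'
python3 -m crank '[[[0,0,0,0],[0,0,0,0],[0,0,0,0],[0,0,0,0],[0,0,0,0]]]' 0| egrep 'tcp|force|gap'
```

```text
tcp_pos: [0.5561, 0.0656, 0.0053]
ft_force: [0.0, 0.3, -0.1]
finger_gap: 0.0852
tcp_pos: [0.5563, 0.0659, 0.0061]
ft_force: [-2.9, -2.4, 12.4]
finger_gap: 0.0582
```

```bash
python3 -m crank '[[[0,0,10,0],[0,0,30,0],[0,0,40,0],[6.3,-15,20,0.2],[14,-33,0,0.5],[15,-36,0,0.5],[15,-36,0,0.5],[15,-36,0,0.5],[15,-36,0,0.6],[12,-27,0,0.6],[0,0,0,0],[0,0,0,0],[0,0,0,0]]]' 
python3 - <<'E'
from h import *
o,c=snap("wrist","w16.png");K=cam(o,c);R=o["ee_rot"];print(o["tcp_pos"],o["t"],np.degrees(np.arctan2(-R[1,0],-R[0,0])))
E
```

```text
t: 31.85
tcp_pos: [0.6474, -0.1522, 0.1051]
ee_rot: [[-0.99, -0.138, -0.0], [-0.138, 0.99, 0.0], [0.0, 0.0, -1.0]]
ft_force: [-0.7, -0.2, -2.1]
finger_gap: 0.058
[ 0.64742823 -0.15218505  0.10510606] 31.85 7.931018356818114
```

View pics/w16.png

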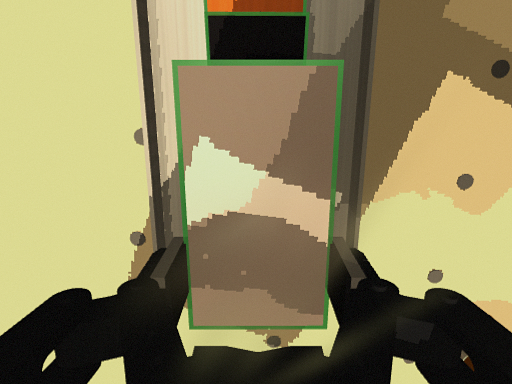

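```bash
python3 -m crank '[[[0.8,-0.5,-20,0],[0,0,-25,0],[0,0,-20,0],[0,0,-12,0],[0,0,-5,0],[0,0,-1.5,0],[0,0,-1,0],[0,0,0,0]]]'| egrep 'tcp|force|gap'
for i in 1 2 3; do python3 -m crank '[[[0,0,-1,0],[0,0,-1,0]]]' | egrep 'tcp|force'; done
```

```text
tcp_pos: [0.6493, -0.1536, 0.0211]
ft_force: [0.3, 0.6, -1.2]
finger_gap: 0.0582
tcp_pos: [0.649, -0.1537, 0.0187]
ft_force: [-0.0, -0.0, -1.3]
tcp_pos: [0.649, -0.1536, 0.0164]
ft_force: [0.5, -0.5, 1.2]
tcp_pos: [0.649, -0.1536, 0.0145]
ft_force: [0.8, 0.5, 4.8]
```

```bash
for i in 1 2 3; do python3 -m crank '[[[0,0,-1.2,0],[0,0,-1.2,0],[0,0,-1.2,0]]]' | egrep 'tcp|force'; done; for i in 1 2 3; do python3 -m crank '[[[0,0,-0.8,0]]]' | egrep 'tcp|force'; done
```

```text
tcp_pos: [0.6492, -0.1536, 0.011]
ft_force: [2.4, -0.6, 4.8]
tcp_pos: [0.6494, -0.1537, 0.0075]
ft_force: [2.9, -1.1, 5.8]
tcp_pos: [0.6495, -0.1536, 0.004]
ft_force: [3.2, 0.7, 7.7]
tcp_pos: [0.6495, -0.1536, 0.0032]
ft_force: [1.3, 0.8, 10.8]
tcp_pos: [0.6495, -0.1534, 0.0025]
ft_force: [1.7, 3.0, 9.5]
tcp_pos: [0.6495, -0.1535, 0.0017]
ft_force: [2.3, 1.3, 10.8]
```

```bash
for i in 1 2 3; do python3 -m crank '[[[0,0,-0.4,0]]]' | egrep 'tcp|force'; done
```

```text
tcp_pos: [0.6494, -0.1535, 0.0014]
ft_force: [0.7, 2.5, 12.8]
tcp_pos: [0.6495, -0.1535, 0.0012]
ft_force: [-0.4, 2.8, 18.9]
tcp_pos: [0.6495, -0.1535, 0.0011]
ft_force: [-3.1, 3.3, 23.6]
```

Floor contact is at z≈1.1 mm. I'll ease off and nudge towards the rib.

```bash
python3 -m crank '[[[0,0,1.0,0],[0,0,0,0]]]' | egrep 'tcp|force'; for i in 1 2 3; do python3 -m crank '[[[0.7,0.1,0,0],[0,0,0,0]]]' | egrep 'tcp|force'; done
```

```text
tcp_pos: [0.6495, -0.1535, 0.0016]
ft_force: [1.1, 1.5, 6.9]
tcp_pos: [0.6495, -0.1534, 0.0014]
ft_force: [-1.4, 1.2, 10.9]
tcp_pos: [0.6497, -0.1533, 0.0013]
ft_force: [-4.1, 0.0, 12.3]
tcp_pos: [0.65, -0.1532, 0.0012]
ft_force: [-5.8, -1.3, 11.6]
```

```bash
python3 -m crank '[[[0,0,0.2,0],[0,0,0,0]]]' | egrep 'tcp|force'; for i in 1 2 3; do python3 -m crank '[[[0.6,0.08,0,0],[0,0,0,0]]]' | egrep 'tcp|force'; done
```

```text
tcp_pos: [0.65, -0.1532, 0.0012]
ft_force: [-4.5, 0.0, 9.6]
tcp_pos: [0.6502, -0.1531, 0.0011]
ft_force: [-5.8, -0.5, 9.8]
tcp_pos: [0.6508, -0.153, 0.0011]
ft_force: [-6.0, -2.0, 9.3]
tcp_pos: [0.6516, -0.1529, 0.001]
ft_force: [-3.9, -0.7, 7.5]
```

```bash
for i in 1 2 3 4; do python3 -m crank '[[[0.5,0.07,0,0],[0,0,0,0]]]' | egrep 'tcp|force'; done
```

```text
tcp_pos: [0.6524, -0.1529, 0.0011]
ft_force: [-3.3, -0.0, 5.6]
tcp_pos: [0.653, -0.1528, 0.0011]
ft_force: [-2.7, -0.1, 5.8]
tcp_pos: [0.6535, -0.1527, 0.0011]
ft_force: [-2.2, -0.3, 4.5]
tcp_pos: [0.6541, -0.1527, 0.0011]
ft_force: [-2.1, -0.3, 5.7]
```

```bash
for i in 1 2 3; do python3 -m crank '[[[0.5,0.07,0,0],[0,0,0,0]]]' | egrep 'tcp|force'; done
```

```text
tcp_pos: [0.6546, -0.1526, 0.0011]
ft_force: [-2.7, -0.5, 5.0]
tcp_pos: [0.6551, -0.1525, 0.001]
ft_force: [-2.8, 0.2, 5.6]
tcp_pos: [0.6555, -0.1524, 0.001]
ft_force: [-3.6, -0.5, 5.2]
```

```bash
for i in 1 2; do python3 -m crank '[[[0.4,0.05,0,0],[0,0,0,0]]]' | egrep 'tcp|force'; done
python3 - <<'E'
from h import *
o,c=snap("wrist","w17.png");print(o["tcp_pos"],o["ft_force"],o["t"])
im=cv2.imread("pics/w17.png")[280:360,160:360];cv2.imwrite("pics/w17z.png",cv2.resize(im,None,fx=4,fy=4,interpolation=cv2.INTER_CUBIC))
E
```

```text
tcp_pos: [0.6556, -0.1524, 0.001]
ft_force: [-6.0, -0.5, 6.4]
tcp_pos: [0.6557, -0.1524, 0.0009]
ft_force: [-8.2, -1.7, 7.5]
[ 0.65566503 -0.15241099  0.00093602] [-8.16861113 -1.73175152  7.50281214] 38.2
```

View pics/w17z.png

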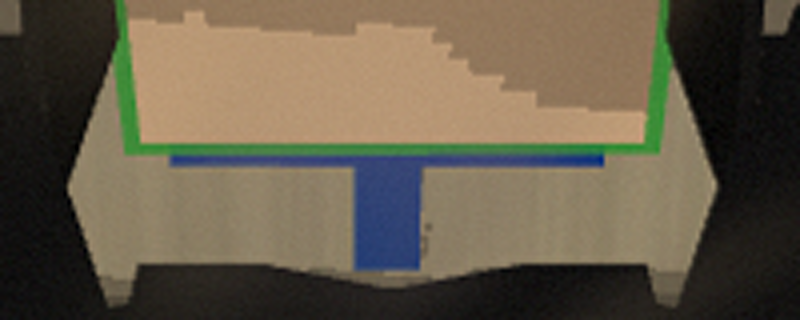

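The white plate has come to a firm stop against its rib at x=655.7 (about 8 N). The low edge is at zoomed row 150, right at the rib. Now I'll ease off and release.

```bash
python3 -m crank '[[[-0.3,-0.03,0,0],[0,0,0,0]]]' 0 | egrep 'tcp|force'; python3 -m crank '[[[0,0,0,0],[0,0,0,0],[0,0,0,0]]]' 0.8| egrep 'tcp|force|gap|^t'; python3 -m crank '[[[0,0,3,0],[0,0,10,0],[0,0,25,0],[0,0,40,0],[-10,0,40,0],[-20,0,40,0],[-20,0,40,0],[0,0,0,0],[0,0,0,0]]]' 1
python3 - <<'E'
from h import *
o,c=snap("wrist","w18.png");K=cam(o,c);print(o["tcp_pos"],o["ft_force"],o["t"])
snap("side","s18.png");im=cv2.imread("pics/s18.png")[130:190,195:290];cv2.imwrite("pics/s18.png",cv2.resize(im,None,fx=8,fy=8,interpolation=cv2.INTER_CUBIC))
u=np.array([.9905,.1374]);w=np.array([-u[1],u[0]])
for n in("copper","black","white"):
    for r in bot.pinpoint("wrist",n+"_centre")[:1]:
        p=ray(K,r["location"],.018)[:2]*1000-np.array([598.8,-160.7]); print(n,round(r["p"],2),np.round(r["location"],1),(p@u).round(1),(p@w).round(1))
E
```

```text
tcp_pos: [0.6556, -0.1524, 0.001]
ft_force: [-5.9, -1.5, 7.3]
t: 38.75
tcp_pos: [0.6569, -0.1524, 0.001]
ft_force: [0.1, 0.3, 0.7]
finger_gap: 0.0684
t: 39.65
tcp_pos: [0.6071, -0.1527, 0.2011]
ee_rot: [[-0.991, -0.137, 0.003], [-0.137, 0.991, -0.001], [-0.003, -0.001, -1.0]]
ft_force: [-0.1, -0.4, -0.6]
finger_gap: 0.0854
[ 0.60709273 -0.152661    0.20113596] [-0.10351798 -0.42840008 -0.64853017] 39.65
black 0.61 [250.2 145.4] -11.9 -1.2
white 0.72 [248.8 185. ] 27.3 -2.8
```

View pics/w18.png

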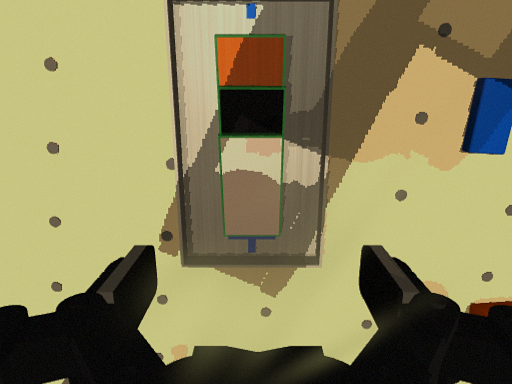

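View pics/s18.png

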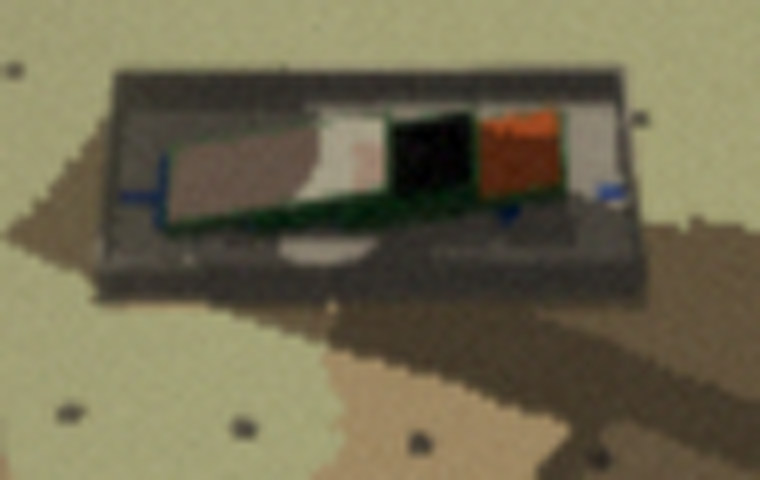

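```bash
python3 - <<'E'
from h import *
o=bot.get_obs();c=bot.camera("wrist");K=cam(o,c)
u=np.array([.9905,.1374])
for r in(35.5,87.5,136): print(r,(ray(K,(251,r),.0335)[:2]@u*1000).round(1))
print((ray(K,(251,236),.011)[:2]@u*1000).round(1))
print(bot.sign_off())
E
```

```text
35.5 463.7
87.5 505.0
136 546.5
652.9
the job is handed in; nothing more can be done
None
```

All three coated plates are in the tray as a shingled row, laid in order: copper propped on the rod, black on copper, white on black. The job is handed in. It took about 40 s of the 72 s.

- **Placing:** I gripped each plate level near its low end and lowered it until its other end met the rod or the plate before and tipped it. Once the low edge met the floor, I nudged it along until it came to a firm stop at its rib. I eased off to 6–7 N of push before opening the gripper. The forces I read peaked at about 33 N, well under the limits.
- **Spacing:** In the last wrist picture the plates' high edges are 41.3 and 41.5 mm apart, against a rib pitch of 42 mm. White's low edge is at its rib.
- **Alignment:** The plates look straight along the tray, within about 1–2 mm of its centre line in that picture.
- **Surroundings:** I saw nothing else disturbed in the pictures I took, but I made no separate check of the bystander items.

- **Not seen at the end:** The low edges of copper and black were hidden by the plate on top. Their rib contact rests on the force stops, the pictures taken just after each release, and the even spacing.
- **Weak check:** The detector network found only black and white in the last picture, missed copper, and put the two centres about 39 mm apart. I judged by the edges instead.

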